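# Load a chamber slide on the microscope in its carrier

## Task

Get the eight-well chamber slide under the microscope: set it down flat in the nest of the slide carrier while the carrier is still on the bench, then pick up the loaded carrier by its slanted black grip, slide it in between the guides on the microscope's stage until it lies flat and fully home against the end stop, and let go. Keep the slide roughly level throughout, never bump the objectives or their nosepiece, and leave the two-well slide and the other things on the bench where they are.

Things in the scene. Friction and masses are not known exactly. Their poses are not given: they have to be found in the camera images.
- slide8: the slide to load (loose, about 22 g): glass 76 x 26 x 2 mm carrying a white open block of eight small wells (two rows of four), 54 mm long (x), 24 mm wide (y), 10 mm high, centred 7 mm from the slide's middle towards +x; 12 mm high in all. The -x end is bare with a white label patch. Origin: centre of the glass's underside; x along the slide, z up
- slide8_wells (a point): the middle of the eight-well block, 7 mm above the underside of the slide: where to pinch it across its 24 mm width
- slide2: a bystander, to be left alone: a chamber slide of the same size and build, but with only two large wells
- carrier: slide carrier (loose, 0.15 to 0.25 kg): aluminium plate 127.6 mm long (x), 85.4 mm wide (y), 7 mm thick, with a nest 3 mm deep in the middle of its top, 80 x 30 mm at the floor, bevelled to 83 x 33 mm at the mouth, long side along x (a window 56 x 19 mm goes through its floor), and a black grip rising from its -x end. Origin: centre of the plate's underside; z up
- carrier_nest (a point): centre of the nest's floor, 4 mm above the carrier's underside, 3 mm below the plate's top. The slide fits either way round with 2 mm to spare on every side; its origin then lies here, its x axis along the carrier's x (or opposite)
- carrier_grip (a point): where to hold the carrier: mid-thickness of the grip, (-77.5, 0, 37) mm from the carrier's origin. The grip is a flat plate 9 mm thick, 80 mm wide (y), leaning outwards (to -x) 30 degrees from vertical; from here it goes on 13 mm up the slant to its top edge and 35 mm down it to the plate. Pinch its two broad faces with the tool leaning as it does, the gripper's body outwards
- microscope: upright microscope (fixed). Origin on the bench under the optical axis; x runs along the stage from the loading end to the end stop, y to the column, z up. Stage: black plate, x -62 to +102, y -78 to +78 mm, its surface 165 mm above the bench. The head, 112 mm wide in x, overhangs it from 300 mm up; the eyepieces reach 180 mm towards -y, 360 mm and more above the bench
- stage_home (a point): point of the stage's surface under the optical axis. When home the carrier's origin lies here, x axes the same way, grip overhanging the stage's -x edge. Guides 6 mm high along x with inner faces at y = -44.7 and +44.7 mm (2 mm to spare a side) from x = -25 to +65 mm, flaring to a mouth 104 mm wide at x = -60 mm; face of the 8 mm high end stop at x = +64 mm
- nosepiece: nosepiece with four objectives (fixed, same origin and axes as microscope), not to be touched. The working objective's tip is on the optical axis, 49 mm above the stage; the other objectives end at least 65 mm above the stage, within 65 mm of the optical axis in x
- mailer: a bystander: flat white plastic slide mailer, 86 x 36 x 19 mm
- oil_bottle: a bystander: small amber bottle, 28 mm across, 62 mm high
- haemostat: a bystander: steel haemostat lying shut, about 165 mm long, 7 mm high
- tally: a bystander: round steel hand tally counter, 48 mm across, 38 mm high
- pen: a bystander: a pen lying on the bench, 125 mm long, 9 mm thick
Not all that is in view belongs to the job. Leave any blue look-alike of the carrier alone. What is shaped like the slide8 but turquoise is not meant.

How it is judged:
By the outcome, as a careful person would: the job done as asked, in the order asked, and still so for the second after the job is handed in, with the robot touching nothing.
It also fails if it takes over 59 s, if anything falls off the work surface, if the arm or the gripper's body presses on something with over 40 N, if the wrist force passes 120 N, or if a joint passes its speed limit or range.

## Robot

A 7-joint arm with a two-finger parallel gripper is mounted at the origin on the work surface. World frame = base frame: x ahead of the robot, y to its left, z up, the work surface at z = 0. Lengths are in m, angles in rad, forces in N, time in s.
With the tool pointing down it reaches from about 0.35 to 0.9 m from the base axis. Payload 8.1 kg.
Tool frame: the origin (TCP) lies midway between the tips of the shut fingers; the grasp point (between the pads) lies arm.tcp_to_grasp behind it (arm.tcp_to_grasp is the distance from the TCP to the grasp point, in m); z points along the fingers, y is the line along which they close (so a half turn about z gives the same grasp; the last joint's range is limited). The gripper opens to 92 mm and grips with 3 to 60 N. Pads are 19 mm wide; open, the fingers measure 130 mm over their backs; the gripper's body (75 mm by 190 mm) begins 47 mm behind the grasp point.
Start: joints at [1.161, 0.434, 0.025, 1.573, -0.012, 1.134, -0.075], TCP at [0.189, -0.596, 0.227] pointing down, gripper open.
Joint ranges: [-2.62, 2.62], [-0.44, 2.09], [-1.27, 1.32], [0.08, 2.57], [-1.32, 4.46], [0.12, 2], [-2.74, 2.74]. Speed limits (rad/s): [2.22, 2.22, 3.01, 3.01, 3.14, 3.14, 3.14].

## Interface

Orientations are given as a rotation vector (axis times angle).
In Python, from cell import observe, get_image, arm gives the robot as it stands. The module is installed in compiled form; this text tells all that it offers.
- The arm moves only by the tool drive_tool, never from a script. Its argument "steps" is a list of rows, each a list of 5 numbers: the closure, from 0 (fully open) to 1 (shut), then the shift along the world's x, y, z in mm, then the turn about the world's z in rad. In form: [[hand, x, y, z, roll], ...]. A call has 1 to 20 rows; each row shifts and turns the commanded pose from where the row before left it; what a row does not reach is not made up. A row lasts 1/12 s, in which the tool goes at most 41.7 mm and 7.16 degrees, less where a joint would pass 70% of its speed; a pose out of reach is approached as far as the arm can. A call with a gripper value outside its range is refused whole. The fingers move at their own pace and stop on an object; "grip_force" is the grip in N (left out, the last holds). Time passes only in rows, so rows that do not move let the fingers close. It gives the time, the measured TCP pose, the force, the opening and the grip force at its end, in the units of the state.
- observe(): the state, without advancing time (a new reading comes with each control period).
- get_image(name): name is "side" or "top"; returns a dict with "image" (480x640x3 uint8, red, green, blue), "vfov" (degrees; the focal length in pixels is half the picture's height over the tangent of half this angle, whatever the lens; pixels are square), "cx", "cy" (the principal point, pixels), "xyz" and "attitude" of the camera in the world. Camera axes: x right, y down, z forward; pixel columns grow to the right and rows downward; lengths in m; the calibration is good to about 2 mm. A picture is of the moment at which its call begins. There is no depth.
- arm.sign_off(): hands the job in; it is judged then, once.
The state is a dict: "clock": time; "joints": joint angles; "dq": joint speeds; "joint_efforts": joint torques, N m; "position": TCP position; "ee_rot": TCP orientation; "force": force on the tool from outside, world axes, zero at the start; "ft_torque": the same for the moment, N m; "width": opening from 0.0 (shut) to 1.0 (fully open); "gripper_force": force on a finger pad.
Only numpy, scipy, OpenCV 4.12 (cv2) and the standard library are available. Lean on these libraries where they do the work, as an engineer would, in place of code of your own. Each camera call takes 0.05 s, during which the arm holds its last target. There are 200 camera calls.

## Working session

There is one attempt and no reset: what is moved stays moved. The work goes in short steps, Python scripts to look and compute and a tool call to move; the robot and the scene stay as the last step left them, time stands still between calls to the robot, and variables do not carry over. Pictures are saved under pics/ and viewed, at most 10 in all, crops included, and the job is handed in when it is done.

Besides the shell and the picture viewer there is one more tool, called after ">>>" as name(argument=value, ...) on one line, values as JSON. drive_tool: Moves the arm, as the interface text tells. Its arguments: {"type":"object","properties":{"steps":{"type":"array"},"grip_force":{"type":"number"}},"required":["steps"]}

```bash
mkdir -p pics
cat > h.py <<'E'
import numpy as np, cv2, json
from cell import observe, get_image, arm
from scipy.spatial.transform import Rotation as R
def snap(n,f):
    d=get_image(n); cv2.imwrite('pics/'+f+'.png',d['image'][:,:,::-1]); d2={k:(np.array(v).tolist()) for k,v in d.items() if k!='image'}; json.dump(d2,open('pics/'+f+'.json','w')); return d2
E
python3 - <<'E'
from h import *
print(snap('top','top1')); print(snap('side','side1')); print(observe()); print(arm.tcp_to_grasp,[a for a in dir(arm) if a[0]!='_'])
E
```

```text
{'vfov': 56.43728358445628, 'cx': 327.74295201585, 'cy': 236.9934948036034, 'xyz': [0.4181891413378524, -0.10265249193131713, 0.9423312024115862], 'attitude': [-2.198323620285727, 2.1385055048022563, -0.08832283082125873]}
{'vfov': 44.14543181066736, 'cx': 332.8409969765048, 'cy': 253.27368330762192, 'xyz': [0.16493479787446408, 0.7744118228881072, 1.2421084746620938], 'attitude': [-0.509946897936922, 2.78100080843725, -1.0017572307826812]}
{'clock': 0.1, 'joints': array([ 1.16137286,  0.43513618,  0.02500802,  1.57400648, -0.01159466,
        1.13401769, -0.07508962]), 'dq': array([-0.00095264, -0.00094119,  0.00015812, -0.00096877,  0.00124215,
        0.00121016,  0.00096451]), 'joint_efforts': array([ 3.51181901e-03, -6.69127607e+01,  9.88490582e-01, -3.15145898e+01,
       -6.04175753e-02,  3.72895680e-02,  4.48328001e-05]), 'position': array([ 0.1885576 , -0.59539067,  0.22603436]), 'ee_rot': array([-3.10335764e+00, -4.79722125e-01,  5.69491775e-04]), 'force': array([-0.0120482 , -0.14051759,  0.43248332]), 'ft_torque': array([ 0.03253401, -0.01337427,  0.01569051]), 'gripper_force': 0.0, 'width': 1.002623000708514}
0.0188 ['PlanningError', 'sign_off', 'tcp_to_grasp']
```

View pics/top1.png

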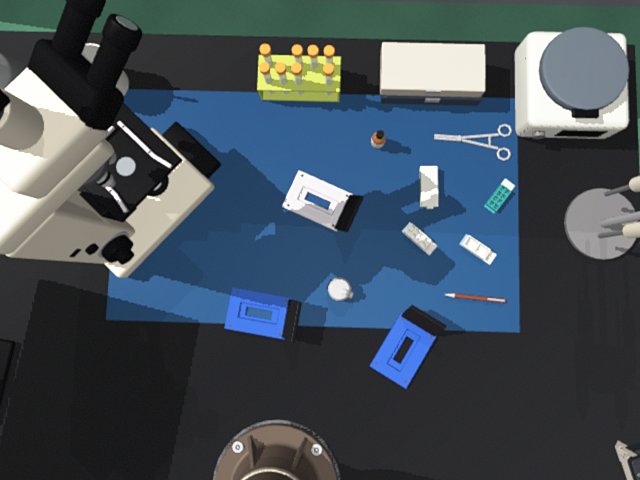

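View pics/side1.png

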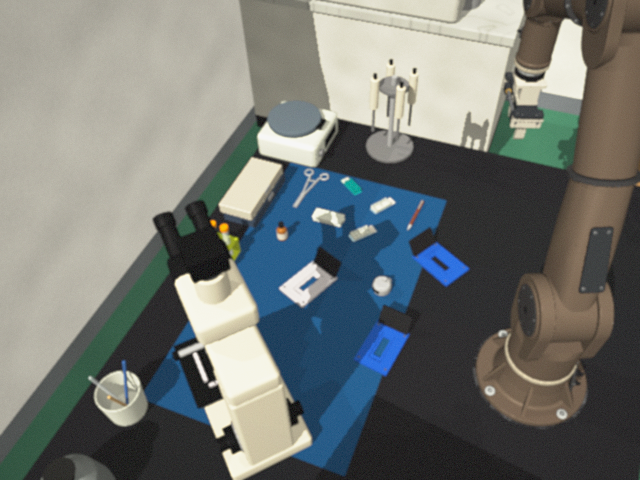

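The top view shows the metal carrier at (320,200) with its black grip at (350,212). Two blue look-alikes sit at (260,313) and (405,347), and the microscope stage is near (140,165). Slide candidates are white objects at (420,238) and (478,249), the turquoise one at (501,196), and the mailer at (429,186). I'll take close crops to choose between them.

Run:
```python
import cv2
a=cv2.imread('pics/top1.png'); b=cv2.imread('pics/side1.png')
import numpy as np
f=lambda i,x,y,w,h,s:cv2.resize(i[y:y+h,x:x+w],None,fx=s,fy=s,interpolation=cv2.INTER_CUBIC)
cv2.imwrite('pics/c1.png',np.vstack([f(a,270,160,250,115,3.2)[:, :800],f(b,270,180,160,46,5)]))
cv2.imwrite('pics/c1b.png',np.hstack([f(a,60,90,160,190,2.5),f(b,260,230,100,120,3.96)[:475]]))
```

```text
(no output)
```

View pics/c1.png

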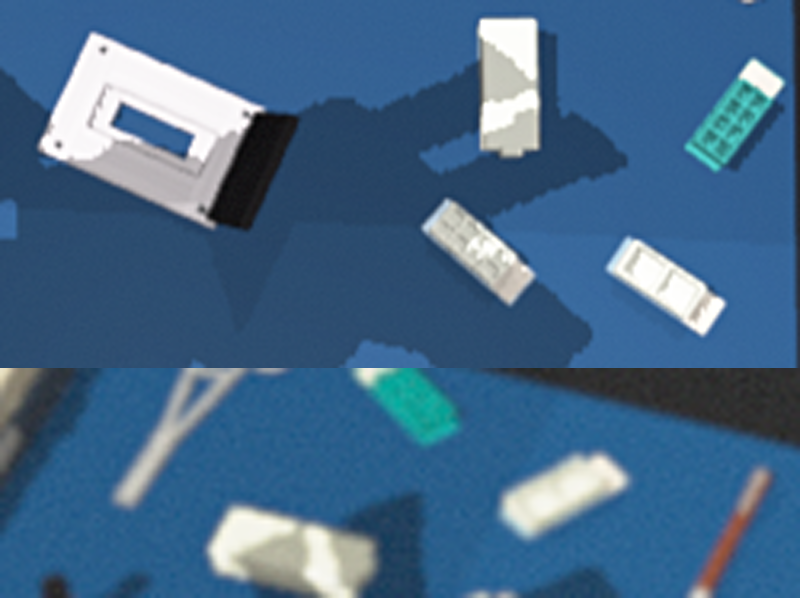

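View pics/c1b.png

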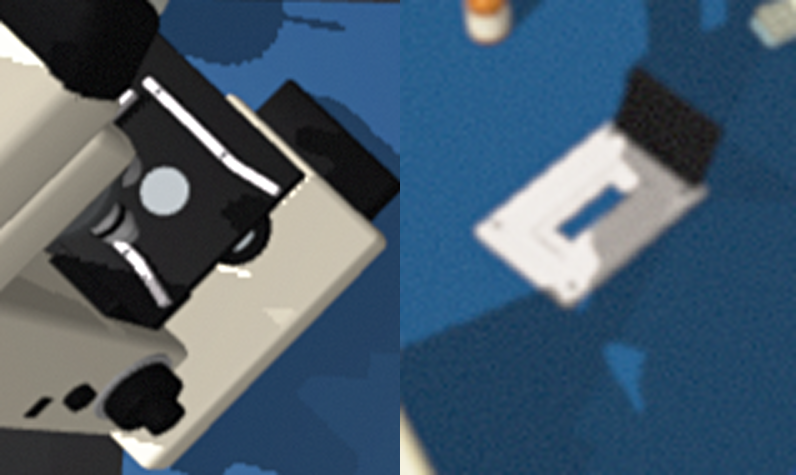

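In the crops, slide8 is the white eight-well slide at full-image (420,238), with its label end lower right. The one at (478,249) has two wells and the turquoise one is a decoy. The stage's loading edge runs from about (181,160) to (124,221).

```bash
cat >> h.py <<'E'
def ray(f,u,v):
    d=json.load(open('pics/'+f+'.json')); fl=240/np.tan(np.radians(d['vfov']/2))
    r=R.from_rotvec(d['attitude']).apply([(u-d['cx'])/fl,(v-d['cy'])/fl,1]); return np.array(d['xyz']),r
def at(f,u,v,z):
    c,r=ray(f,u,v); return c+r*(z-c[2])/r[2]
def tri(a,b):
    A=[];y=[]
    for f,u,v in (a,b):
        c,r=ray(f,u,v); r=r/np.linalg.norm(r); P=np.eye(3)-np.outer(r,r); A.append(P); y.append(P@c)
    A=np.vstack(A);y=np.hstack(y); p=np.linalg.lstsq(A,y,rcond=None)[0]; return p,np.linalg.norm(A@p-y)
def proj(f,p):
    d=json.load(open('pics/'+f+'.json')); fl=240/np.tan(np.radians(d['vfov']/2))
    q=R.from_rotvec(d['attitude']).inv().apply(np.array(p)-d['xyz']); return q[0]/q[2]*fl+d['cx'],q[1]/q[2]*fl+d['cy']
def uc(x,y,s,ox,oy): return (x+.5)/s-.5+ox,(y+.5)/s-.5+oy
E
python3 - <<'E'
from h import *
np.set_printoptions(precision=4,suppress=True)
T=lambda x,y,z,s=3.2,ox=270,oy=160: at('top1',*uc(x,y,s,ox,oy),z)
print('slide glass corners')
g=[T(*p,.002) for p in [(447,200),(422,228),(515,305),(535,272)]]
print(np.array(g),np.mean(g,0),[np.linalg.norm(g[i]-g[i-1]) for i in range(4)])
e=(g[0]+g[1]-g[2]-g[3])/2; print('yaw +x(wells end)',np.arctan2(e[1],e[0]))
print('carrier'); s=[T(*p,.007) for p in [(102,48),(57,145),(201,210),(247,115)]]
print(np.array(s),np.mean(s,0),[np.linalg.norm(s[i]-s[i-1]) for i in range(4)])
e=(s[0]+s[1]-s[2]-s[3])/2; print('yaw carrier',np.arctan2(e[1],e[0]), 'y:',(lambda q:np.arctan2(q[1],q[0]))(s[1]+s[2]-s[0]-s[3]))
print('tri window',tri(('top1',*uc(153,130,3.2,270,160)),('side1',*uc(191,213,3.96,260,230))))
print('scope'); S=lambda x,y,z=.165: T(x,y,z,2.5,60,90)
a=S(303,175);b=S(160,328); print(a,b,np.linalg.norm(a-b)); y=(b-a)/np.linalg.norm(b-a); x=np.array([y[1],-y[0],0]); print('xm',x,np.arctan2(x[1],x[0]),'home',(a+b)/2+.062*x,'spot',S(164,191),S(164,191,.16))
for p in [(150,85),(222,158),(278,190),(165,305),(115,243)]:
    q=S(*p,.171)-((a+b)/2+.062*x); print(p,q@x,q@y)
# slide grasp
m=np.mean(g,0); print('proj slide in side',proj('side1',m),'carrier',proj('side1',np.mean(s,0)))
E
```

```text
slide glass corners
[[ 0.5416 -0.2625  0.002 ]
 [ 0.5225 -0.2462  0.002 ]
 [ 0.4734 -0.3077  0.002 ]
 [ 0.4954 -0.3207  0.002 ]] [ 0.5082 -0.2843  0.002 ] [np.float64(0.07430139134223324), np.float64(0.025037425056822132), np.float64(0.07875054214344318), np.float64(0.025592726507410374)]
yaw +x(wells end) 0.8988432904596768
carrier
[[ 0.6367 -0.0314  0.007 ]
 [ 0.5707 -0.0038  0.007 ]
 [ 0.5299 -0.1002  0.007 ]
 [ 0.594  -0.1289  0.007 ]] [ 0.5828 -0.0661  0.007 ] [np.float64(0.10641225133049345), np.float64(0.07154159792240965), np.float64(0.10461641690262799), np.float64(0.07023101166302)]
yaw carrier 1.1648388159544565 y: 2.7331561256640526
tri window (array([ 0.5847, -0.0665, -0.003 ]), np.float64(0.0007780180106416837))
scope
[0.6213 0.1723 0.165 ] [0.509  0.2668 0.165 ] 0.14681879293979214
xm [0.6438 0.7652 0.    ] 0.8713753431022485 home [0.6051 0.267  0.165 ] spot [0.6072 0.2709 0.165 ] [0.6084 0.2733 0.16  ]
(150, 85) 0.062361204174878296 -0.04860266835142517
(222, 158) -0.013098133719906306 -0.04435038964826001
(278, 190) -0.058811594466789914 -0.0539857484619974
(165, 305) -0.05596252691826727 0.0581214019674633
(115, 243) 0.001147351669896015 0.04991771298614983
proj slide in side (np.float64(362.9563070502446), np.float64(231.7938851983327)) carrier (np.float64(308.4536126161241), np.float64(281.48524040710157))
```

```bash
cat > ov.py <<'E'
from h import *
def box(x0,x1,y0,y1,z): return [(x0,y0,z),(x1,y0,z),(x1,y1,z),(x0,y1,z),(x0,y0,z)]
M={'slide':[box(-38,38,-13,13,2),box(-20,34,-12,12,12)],
'car':[box(-63.8,63.8,-42.7,42.7,7),box(-28,28,-9.5,9.5,4),[(-88,40,46),(-88,-40,46),(-80,-40,50.5),(-80,40,50.5),(-88,40,46)],box(-41.5,41.5,-16.5,16.5,7)],
'mic':[box(-62,102,-78,78,165),[(65,44.7,171),(-25,44.7,171),(-60,52,171)],[(65,-44.7,171),(-25,-44.7,171),(-60,-52,171)],[(-12,0,165),(12,0,165)],[(0,-12,165),(0,12,165)]]}
def draw(f,key,pose,crop,s):
    x,y,w,h=crop; im=cv2.imread('pics/'+f+'.png'); o=cv2.resize(im[y:y+h,x:x+w],None,fx=s,fy=s,interpolation=cv2.INTER_CUBIC)
    c,sn=np.cos(pose[2]),np.sin(pose[2])
    for pl in M[key]:
        P=[]
        for a,b,z in pl:
            a,b,z=a/1e3,b/1e3,z/1e3
            u,v=proj(f,(pose[0]+c*a-sn*b,pose[1]+sn*a+c*b,z)); P.append(((u-x+.5)*s-.5,(v-y+.5)*s-.5))
        cv2.polylines(o,[np.round(np.array(P)*8).astype(np.int32)],False,(0,0,255),1,cv2.LINE_AA,3)
    return o
E
python3 - <<'E'
from ov import *
a=draw('top1','slide',(.5082,-.2843,.899),(395,215,50,50),6)
b=draw('top1','car',(.5828,-.0661,1.165),(275,160,100,75),5)[:, :500]
c=draw('top1','mic',(.606,.269,.871),(80,100,120,120),4)[:300]
d=draw('side1','slide',(.5082,-.2843,.899),(340,208,50,50),6)
o=np.zeros((600,800,3),np.uint8); o[:300,:300]=a; o[300:,:300]=d; o[:300,300:]=b[:300]
m=draw('top1','mic',(.606,.269,.871),(90,105,100,125),2.4); o[300:,300:540]=m
cc=draw('side1','car',(.5828,-.0661,1.165),(275,240,75,75),3.46); o[300:300+cc.shape[0],540:540+cc.shape[1]]=cc[:,:260]
cv2.imwrite('pics/ov1.png',o)
E
```

```text
(no output)
```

View pics/ov1.png

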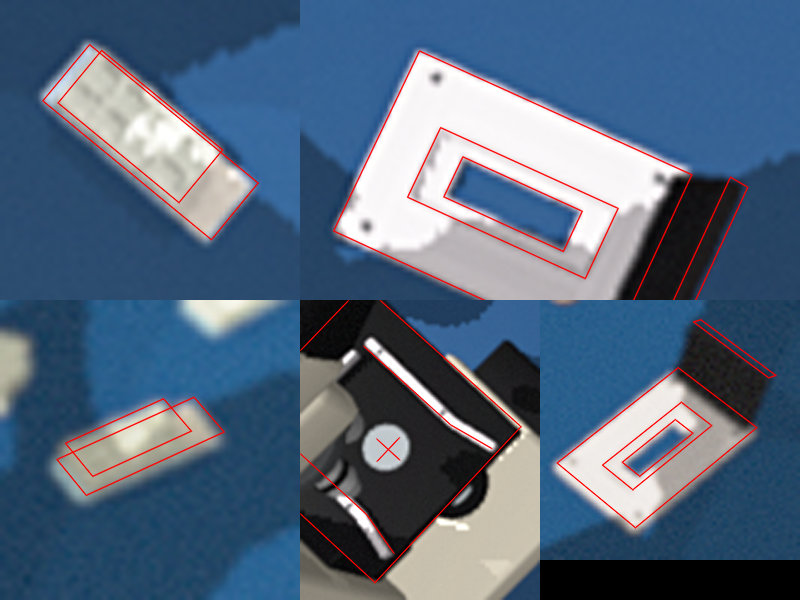

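Overlays of the models fit all three: slide8 at about (0.508,-0.284), yaw 0.90; carrier at (0.583,-0.066), yaw 1.165; stage home at (0.606,0.269), yaw 0.871. Triangulated heights are within a few mm of the stated ones. Moving above slide8 now.

>>> drive_tool(steps=[[0.4, 20, 20, -5, 0.037], [0.4, 20, 20, -8, 0.037], [0.4, 20, 20, -8, 0.037], [0.4, 20, 20, -8, 0.037], [0.4, 20, 20, -8, 0.037], [0.4, 20, 20, -8, 0.037], [0.4, 20, 20, -8, 0.037], [0.4, 20, 20, -8, 0.037], [0.4, 20, 20, -8, 0.037], [0.4, 20, 20, -8, 0.037], [0.4, 20, 20, -8, 0.037], [0.4, 20, 20, -8, 0.037], [0.4, 20, 20, -8, 0.037], [0.4, 20, 20, -8, 0.037], [0.4, 20, 20, -8, 0.037], [0.4, 24, 16, -8, 0.037]], grip_force=12)

```text
clock: 1.43
position: [0.5128, -0.2781, 0.101]
ee_rot: [-2.827, -1.367, 0.001]
force: [-0.0, -0.5, -0.0]
width: 0.602
gripper_force: 0.0
```

>>> drive_tool(steps=[[0.4, 0, 0, 0, 0]])

```text
clock: 1.52
position: [0.5169, -0.2739, 0.1003]
ee_rot: [-2.821, -1.377, -0.004]
force: [0.3, 0.5, -0.1]
width: 0.595
gripper_force: 0.0
```

```bash
cat >> h.py <<'E'
def st():
    o=observe(); m=R.from_rotvec(o['ee_rot']).as_matrix()
    print('t%.2f'%o['clock'],'pos',np.round(o['position']*1e3,1),'yYaw %.3f'%np.arctan2(m[1,1],m[0,1]),'z',np.round(m[:,2],3),'F',np.round(o['force'],1),'w %.3f g %.1f'%(o['width'],o['gripper_force']),'q',np.round(o['joints'],2))
E
python3 -c "
from h import *
st();snap('top','top2');snap('side','side2')
i=[cv2.imread('pics/%s2.png'%k) for k in('top','side')]
f=lambda i,x,y,w,h,s:cv2.resize(i[y:y+h,x:x+w],None,fx=s,fy=s,interpolation=cv2.INTER_CUBIC)
cv2.imwrite('pics/c2.png',np.hstack([f(i[0],350,180,133,150,3),f(i[1],300,160,133,150,3)]))"
```

```text
t1.52 pos [ 516.9 -273.9  100.3] yYaw -0.663 z [ 0.001  0.004 -1.   ] F [ 0.3  0.5 -0.1] w 0.595 g 0.0 q [ 0.55  0.52 -0.22  1.8   0.14  0.84 -0.39]
```

View pics/c2.png

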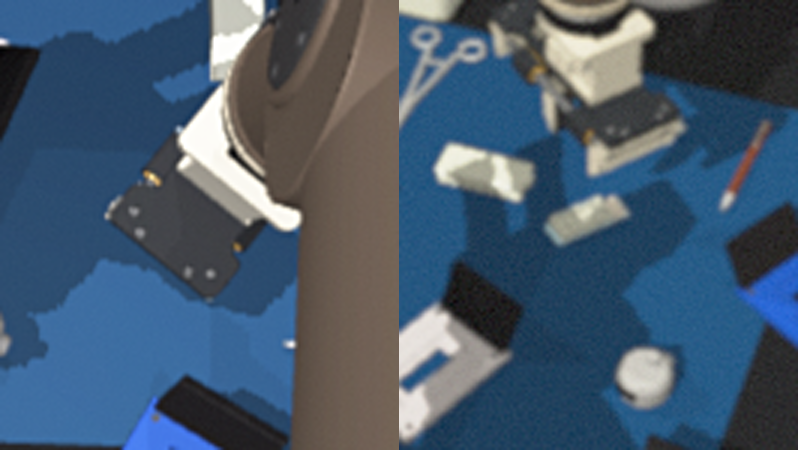

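Slide8 is undisturbed at side pixel (363,233), clear below the gripper. Descending.

>>> drive_tool(steps=[[0.4, -4, -4, -15, -0.008], [0.4, 0, 0, -20, 0], [0.4, 0, 0, -20, 0], [0.4, 0, 0, -20, 0], [0.4, 0, 0, -10, 0], [0.4, 0, 0, -5, 0], [0.4, 0, 0, -4, 0], [0.4, 0, 0, 0, 0], [0.9, 0, 0, 0, 0], [0.9, 0, 0, 0, 0], [0.9, 0, 0, 0, 0], [0.9, 0, 0, 0, 0], [0.9, 0, 0, 0, 0], [0.9, 0, 0, 0, 0]])

```text
clock: 2.78
position: [0.5089, -0.2839, 0.0081]
ee_rot: [2.835, 1.353, 0.0]
force: [-1.2, -0.6, 2.9]
width: 0.254
gripper_force: 12.0
```

```bash
python3 -c "
from h import *
st()"
```

```text
t2.78 pos [ 508.9 -283.9    8.1] yYaw -0.680 z [ 0. -0. -1.] F [-1.2 -0.6  2.9] w 0.254 g 12.0 q [ 0.54  0.64 -0.18  1.87  0.18  0.65 -0.43]
```

>>> drive_tool(steps=[[0.5, 0, 0, 0, 0], [0.5, 0, 0, 0, 0], [0.5, 0, 0, 0, 0], [0.5, 3, 4, -3, 0.006], [0.5, 0, 0, 0, 0], [0.9, 0, 0, 0, 0], [0.9, 0, 0, 0, 0], [0.9, 0, 0, 0, 0], [0.9, 0, 0, 0, 0], [0.9, 0, 0, 0, 0]], grip_force=15)

```text
clock: 3.62
position: [0.5117, -0.28, 0.0048]
ee_rot: [2.831, 1.362, -0.0]
force: [0.0, -0.1, 0.0]
width: 0.261
gripper_force: 15.0
```

>>> drive_tool(steps=[[0.9, 0, 0, 2, 0], [0.9, 0, 0, 5, 0], [0.9, 0, 0, 10, 0], [0.9, 0, 0, 15, 0], [0.9, 0, 0, 15, 0], [0.9, 0, 0, 5, 0], [0.9, 0, 0, 0, 0], [0.9, 0, 0, 0, 0]])

```text
clock: 4.28
position: [0.5118, -0.28, 0.0571]
ee_rot: [2.83, 1.361, 0.001]
force: [0.4, -0.2, -1.6]
width: 0.255
gripper_force: 15.0
```

```bash
python3 -c "
from h import *
st();snap('side','side3')
i=cv2.imread('pics/side3.png')
f=lambda i,x,y,w,h,s:cv2.resize(i[y:y+h,x:x+w],None,fx=s,fy=s,interpolation=cv2.INTER_CUBIC)
cv2.imwrite('pics/c3.png',f(i,310,170,100,100,5))"
```

```text
t4.28 pos [ 511.8 -280.    57.1] yYaw -0.674 z [ 0.001 -0.    -1.   ] F [ 0.4 -0.2 -1.6] w 0.255 g 15.0 q [ 0.55  0.57 -0.2   1.84  0.16  0.75 -0.41]
```

View pics/c3.png

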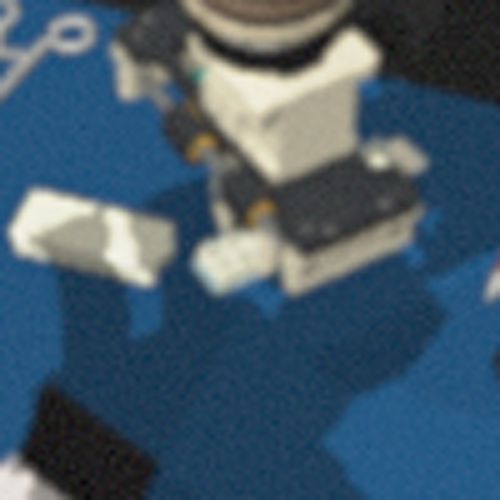

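```bash
python3 -c "
from h import *
o=observe();yaw=.897;c,s=np.cos(yaw),np.sin(yaw)
for off in (-5.6,):
  for a,b,z in [(38,13,2),(38,-13,2),(-38,13,2),(-38,-13,2),(34,12,12),(34,-12,12)]:
    a+=off; u,v=proj('side3',(.5118+(c*a-s*b)/1e3,-.28+(s*a+c*b)/1e3,.0523+z/1e3)); print(a,b,round((u-310)*5),round((v-170)*5))
print(o['position'])
u,v=proj('side3',o['position']);print((u-310)*5,(v-170)*5)
"
```

```text
32.4 13 220 287
32.4 -13 195 257
-43.6 13 338 234
-43.6 -13 312 204
28.4 12 226 270
28.4 -12 202 242
[ 0.51145352 -0.27976693  0.05649341]
258.54621163000814 246.67089286262808
```

>>> drive_tool(steps=[[0.9, 0, 0, 10, 0], [0.9, 0, 5, 15, 0], [0.9, 2, 10, 10, 0.02], [0.9, 6, 18, 0, 0.03], [0.9, 8, 20, 0, 0.03], [0.9, 8, 20, 0, 0.03], [0.9, 8, 20, 0, 0.03], [0.9, 8, 20, 0, 0.03], [0.9, 8, 20, 0, 0.03], [0.9, 8, 20, 0, 0.03], [0.9, 8, 20, 0, 0.02], [0.9, 8, 20, 0, 0.016], [0.9, 6, 16, 0, 0], [0.9, 4, 10, 0, 0], [0.9, 0, 0, -10, 0], [0.9, 0, 0, -10, 0], [0.9, 0, 0, 0, 0], [0.9, 0, 0, 0, 0], [0.9, 0, 0, 0, 0]])

```text
clock: 5.92
position: [0.5932, -0.0623, 0.0714]
ee_rot: [-2.627, -1.723, 0.002]
force: [0.2, 0.5, -0.1]
width: 0.26
gripper_force: 15.0
```

```bash
python3 -c "
from h import *
st();snap('side','side4');snap('top','top4')
"
```

```text
t5.92 pos [593.2 -62.3  71.4] yYaw -0.410 z [-0.001 -0.001 -1.   ] F [ 0.2  0.5 -0.1] w 0.260 g 15.0 q [ 0.21  0.57 -0.28  1.79  0.21  0.81 -0.59]
```

>>> drive_tool(steps=[[0.9, -4, 0, -15, 0.004], [0.9, -4, 1, -20, 0], [0.9, 0, 0, -15, 0], [0.9, 0, 0, -5, 0], [0.9, 0, 0, 0, 0], [0.9, 0, 0, 0, 0]])

```text
clock: 6.52
position: [0.5862, -0.06, 0.0173]
ee_rot: [2.622, 1.73, 0.001]
force: [0.2, -0.1, -0.6]
width: 0.26
gripper_force: 15.0
```

Run:
```python
from ov import *
st(); snap('side','side5'); snap('top','top5')
p=observe()['position']; yaw=1.163; z0=p[2]*1e3-4.8
M['slide']=[box(-38,38,-13,13,2+z0),box(-20,34,-12,12,12+z0)]
pose=(p[0]-.0056*np.cos(yaw),p[1]-.0056*np.sin(yaw),yaw); print(pose,z0)
a=draw('side5','car',(.5833,-.0662,1.165),(265,235,100,100),4)
b=draw('side5','slide',pose,(265,235,100,100),4)
cv2.imwrite('pics/ov2.png',np.hstack([a,b]))
```

```text
t6.52 pos [586.2 -60.   17.3] yYaw -0.404 z [ 0.001 -0.    -1.   ] F [ 0.2 -0.1 -0.6] w 0.260 g 15.0 q [ 0.19  0.64 -0.26  1.84  0.24  0.69 -0.61]
(np.float64(0.584464338705813), np.float64(-0.06504593343646557), 1.163) 13.029808995674177
```

View pics/ov2.png

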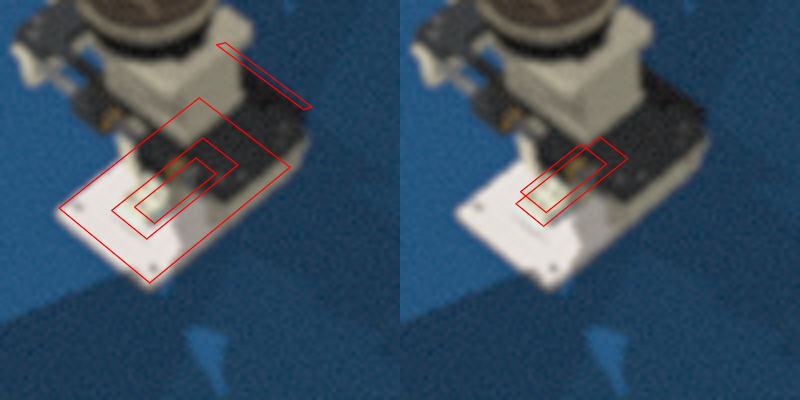

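Run:
```python
from h import *
for n,x,y,w,h in [('side',277,280,30,30),('side',370,270,30,30),('side',360,320,50,50),('top',278,168,30,30),('top',320,272,40,35),('side',310,320,20,20)]:
    for k in ('3','4','5') if n=='side' else ('2','4','5'):
        a=cv2.imread(f'pics/{n}1.png')[y:y+h,x:x+w]; b=cv2.imread(f'pics/{n}{k}.png')[y-8:y+h+8,x-8:x+w+8]
        r=cv2.matchTemplate(b,a,cv2.TM_CCOEFF_NORMED); _,m,_,l=cv2.minMaxLoc(r); print(n,k,x,y,np.array(l)-8,round(m,3))
for k in '135': print(json.load(open(f'pics/side{k}.json')))
```

```text
side 3 277 280 [0 0] 0.998
side 4 277 280 [0 0] 0.998
side 5 277 280 [0 0] 0.958
side 3 370 270 [0 0] 0.998
side 4 370 270 [0 0] 0.997
side 5 370 270 [0 0] 0.997
side 3 360 320 [0 0] 0.995
side 4 360 320 [0 0] 0.994
side 5 360 320 [0 0] 0.994
top 2 278 168 [0 0] 1.0
top 4 278 168 [-8  6] -0.485
top 5 278 168 [-8  4] -0.094
top 2 320 272 [0 0] 1.0
top 4 320 272 [-1  7] 0.282
top 5 320 272 [3 8] 0.103
side 3 310 320 [0 0] 0.926
side 4 310 320 [0 0] 0.919
side 5 310 320 [0 0] 0.919
{'vfov': 44.14543181066736, 'cx': 332.8409969765048, 'cy': 253.27368330762192, 'xyz': [0.16493479787446408, 0.7744118228881072, 1.2421084746620938], 'attitude': [-0.509946897936922, 2.78100080843725, -1.0017572307826812]}
{'vfov': 44.14543181066736, 'cx': 332.8409969765048, 'cy': 253.27368330762192, 'xyz': [0.16493479787446408, 0.7744118228881072, 1.2421084746620938], 'attitude': [-0.509946897936922, 2.78100080843725, -1.0017572307826812]}
{'vfov': 44.14543181066736, 'cx': 332.8409969765048, 'cy': 253.27368330762192, 'xyz': [0.16493479787446408, 0.7744118228881072, 1.2421084746620938], 'attitude': [-0.509946897936922, 2.78100080843725, -1.0017572307826812]}
```

Run:
```python
from h import *
np.set_printoptions(precision=4,suppress=True)
yaw=1.165;c,s=np.cos(yaw),np.sin(yaw)
def sub(f,hole):  # dark screw hole centroid
    g=cv2.imread('pics/'+f+'.png',0).astype(float); u,v=map(int,np.round(hole)); w=g[v-4:v+5,u-4:u+5]; k=np.clip(np.percentile(w,70)-w-25,0,None); yy,xx=np.mgrid[v-4:v+5,u-4:u+5]; return (k*xx).sum()/k.sum(),(k*yy).sum()/k.sum()
H=[(63.8-9.5*1.0,35.5),(53,-35.5)]
t=[sub('top1',uc(*p,3.2,270,160)) for p in [(102,48),(57,145)]]
sd=[sub('side1',uc(*p,3.96,260,230)) for p in [(95,226),(170,284)]]
print(t,sd)
for a,b in zip(t,sd): print('top',at('top1',*a,.007),'side',at('side1',*b,.007))
print('side match alt', at('side1',*sd[1],.007),[at('top1',*a,.007) for a in t])
# held slide wells-end corner, side5: predicted vs image brightness profile
print('side c3 glass end obs', at('side3',*uc(215,293,5,310,170),.0543),at('side3',*uc(195,260,5,310,170),.0543),'pred',[(.5118+(np.cos(.897)*32.4-np.sin(.897)*b)/1e3,-.28+(np.sin(.897)*32.4+np.cos(.897)*b)/1e3) for b in(13,-13)])
```

```text
[(np.float64(303.8436960276338), np.float64(172.42746113989637)), (np.float64(284.8316188413644), np.float64(206.4574986464537))] [(np.float64(281.0086274509804), np.float64(285.06039215686275)), (np.float64(304.24459724950884), np.float64(304.2878192534381))]
top [ 0.6416 -0.0362  0.007 ] side [ 0.6455 -0.0304  0.007 ]
top [0.5673 0.0017 0.007 ] side [0.5649 0.0046 0.007 ]
side match alt [0.5649 0.0046 0.007 ] [array([ 0.6416, -0.0362,  0.007 ]), array([0.5673, 0.0017, 0.007 ])]
side c3 glass end obs [ 0.5243 -0.2423  0.0543] [ 0.5429 -0.2614  0.0543] pred [(np.float64(0.5218572503545419), np.float64(-0.24656929980831893)), (np.float64(0.54217517285088), np.float64(-0.2627921856623462))]
```

>>> drive_tool(steps=[[0.9, -1.5, -1, 0, 0], [0.9, 0, 0, -2, 0], [0.9, 0, 0, -2, 0], [0.9, 0, 0, -2, 0], [0.9, 0, 0, -1, 0], [0.9, 0, 0, 0, 0]])

```text
clock: 7.12
position: [0.584, -0.0608, 0.0094]
ee_rot: [-2.622, -1.73, 0.001]
force: [0.1, 0.3, -0.2]
width: 0.258
gripper_force: 15.0
```

```bash
python3 -c "
from h import *
st()"
```

```text
t7.12 pos [584.  -60.8   9.4] yYaw -0.404 z [-0.  0. -1.] F [ 0.1  0.3 -0.2] w 0.258 g 15.0 q [ 0.19  0.65 -0.26  1.85  0.25  0.67 -0.62]
```

No force at 9.4 mm, and the plate's top would have been met at 11.8, so the slide is inside the nest. Seating it, letting go and backing up.

>>> drive_tool(steps=[[0.9, 0, 0, -0.8, 0], [0.9, 0, 0, 0, 0], [0.5, 0, 0, 0, 0], [0.5, 0, 0, 0, 0], [0.5, 0, 0, 0, 0], [0.5, 0, 0, 5, 0], [0.4, 0, 0, 15, 0], [0.3, 0, 0, 25, 0], [0.2, 0, 0, 30, 0], [0, 0, 0, 30, 0], [0, -20, -25, 30, 0], [0, -20, -35, 30, 0], [0, -20, -35, 0, 0], [0, -20, -35, 0, 0], [0, -20, -35, 0, 0], [0, 0, 0, 0, 0]])

```text
clock: 8.45
position: [0.4835, -0.2274, 0.1677]
ee_rot: [2.629, 1.715, -0.007]
force: [0.0, -1.1, -0.1]
width: 0.998
gripper_force: 0.0
```

Run:
```python
from ov import *
st(); snap('side','side6'); snap('top','top6')
M['slide']=[box(-38,38,-13,13,6),box(-20,34,-12,12,16)]
P=(.583,-.0662,1.165)
a=draw('side6','slide',P,(280,255,60,60),6)
b=draw('top6','slide',P,(285,170,72,60),6)
cv2.imwrite('pics/ov3.png',np.hstack([a,b]))
```

```text
t8.45 pos [ 483.5 -227.4  167.7] yYaw -0.415 z [-0.003 -0.005 -1.   ] F [ 0.  -1.1 -0.1] w 0.998 g 0.0 q [ 0.55  0.37 -0.28  1.85  0.13  0.94 -0.2 ]
```

View pics/ov3.png

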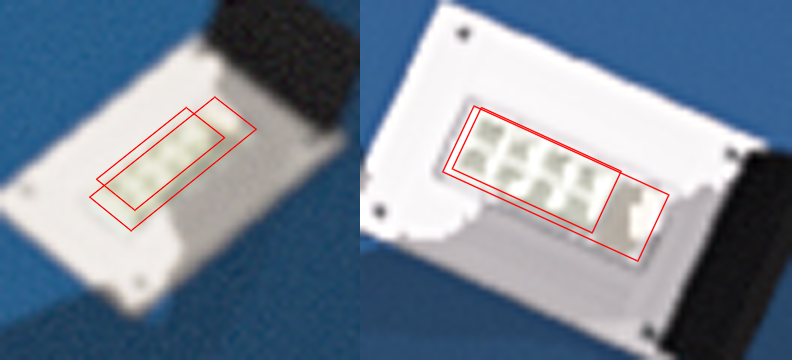

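The slide lies flat in the nest, with its wells and label within the nest outline in both views. My moves can't command a lean, so I'll see whether the edge of the reach gives one, in free space.

>>> drive_tool(steps=[[0, 0, 0, 35, 0], [0, 0, 0, 35, 0], [0, 0, 0, 35, 0], [0, 0, 0, 35, 0], [0, 0, 0, 35, 0], [0, 0, 0, 35, 0], [0, 36, -17, 0, 0], [0, 36, -17, 0, 0], [0, 36, -17, 0, 0], [0, 36, -17, 0, 0], [0, 36, -17, 0, 0], [0, 36, -17, 0, 0], [0, 36, -17, 0, 0], [0, 36, -17, 0, 0], [0, 36, -17, 0, 0], [0, 36, -17, 0, 0], [0, 36, -17, 0, 0], [0, 36, -17, 0, 0]])

```text
clock: 10.05
position: [0.7885, -0.3774, 0.3577]
ee_rot: [2.649, 1.682, 0.004]
force: [-0.3, -0.1, -0.4]
width: 0.998
gripper_force: 0.0
```

```bash
python3 -c "
from h import *
st()"
```

```text
t10.05 pos [ 788.5 -377.4  357.7] yYaw -0.440 z [ 0.004 -0.002 -1.   ] F [-0.3 -0.1 -0.4] w 0.998 g 0.0 q [ 0.4   1.03 -0.21  0.12  0.2   1.98 -0.07]
```

The edge of reach gives no lean, so the tool stays vertical. A vertical body would meet the objectives if it carried the grip all the way home. The plan:
1. Pinch the grip across its 80 mm width, with the gripper body clear of everything.
2. Lay the carrier into the guides about 30 mm short of home and let go.
3. Push it home by the grip's outer edge.

Going to the grip now.

>>> drive_tool(steps=[[0, -20, 20, -5, 0.003], [0, -20, 20, -15, 0.003], [0, -20, 20, -15, 0.003], [0, -20, 20, -15, 0.003], [0, -20, 20, -15, 0.003], [0, -20, 20, -15, 0.003], [0, -20, 20, -20, 0.003], [0, -20, 20, -20, 0.003], [0, -20, 20, -20, 0.003], [0, -20, 20, -20, 0.003], [0, -20, 20, -20, 0.003], [0, -16, 20, -20, 0], [0, 0, 0, -20, 0], [0, 0, 0, 0, 0], [0, 0, 0, 0, 0], [0, 0, 0, 0, 0], [0, 0, 0, 0, 0]])

```text
clock: 11.47
position: [0.58, -0.1563, 0.1568]
ee_rot: [-2.62, -1.733, -0.029]
force: [0.6, -0.8, -0.2]
width: 1.003
gripper_force: 0.0
```

```bash
python3 -c "
from h import *
st()"
```

```text
t11.47 pos [ 580.  -156.3  156.8] yYaw -0.402 z [ 0.015  0.011 -1.   ] F [ 0.6 -0.8 -0.2] w 1.003 g 0.0 q [ 0.45  0.49 -0.38  1.71  0.19  0.97 -0.4 ]
```

>>> drive_tool(steps=[[0, -15, 10, -20, 0], [0, -12.5, 9, -30, 0], [0, 0, 0, -20, 0], [0, 0, 0, 0, 0], [0, 0, 0, 0, 0], [0, 0, 0, 0, 0]])

```text
clock: 11.97
position: [0.5528, -0.1375, 0.087]
ee_rot: [-2.62, -1.733, -0.03]
force: [0.2, 0.1, -0.2]
width: 0.997
gripper_force: 0.0
```

```bash
python3 -c "
from h import *
st()"
```

```text
t11.97 pos [ 552.8 -137.5   87. ] yYaw -0.402 z [ 0.016  0.011 -1.   ] F [ 0.2  0.1 -0.2] w 0.997 g 0.0 q [ 0.42  0.52 -0.36  1.85  0.23  0.79 -0.46]
```

>>> drive_tool(steps=[[0, 0, 0, -25, 0], [0, 0, 0, -25, 0], [0, 0, 0, -12, 0], [0, 0, 0, -7, 0], [0, 0, 0, 0, 0], [0, 0, 0, 0, 0]])

```text
clock: 12.47
position: [0.5518, -0.137, 0.0173]
ee_rot: [-2.619, -1.733, -0.028]
force: [0.3, 0.4, 1.7]
width: 0.999
gripper_force: 0.0
```

>>> drive_tool(steps=[[0.1, 0, 0, 0, 0], [0.2, 0, 0, 0, 0], [0.3, 0, 0, 0, 0], [0.3, 0, 0, 0, 0], [0.3, 0, 0, 0, 0]], grip_force=15)

```text
clock: 12.88
position: [0.5519, -0.1371, 0.0175]
ee_rot: [-2.62, -1.733, -0.029]
force: [-0.2, 0.5, 7.1]
width: 0.871
gripper_force: 15.0
```

```bash
python3 -c "
from h import *
st()"
```

```text
t12.88 pos [ 551.9 -137.1   17.5] yYaw -0.402 z [ 0.015  0.011 -1.   ] F [-0.2  0.5  7.1] w 0.871 g 15.0 q [ 0.39  0.62 -0.32  1.9   0.29  0.65 -0.51]
```

>>> drive_tool(steps=[[0.5, 0, 0, 0, 0], [0.5, 0, 0, 0, 0], [0.5, 0, 0, 2, 0], [0.5, 0, 0, 4, 0], [0.5, 0, 0, 6, 0], [0.5, 0, 0, 8, 0], [0.5, 0, 0, 10, 0], [0.5, 0, 0, 10, 0], [0.5, 0, 0, 0, 0], [0.5, 0, 0, 0, 0], [0.5, 0, 0, 0, 0]], grip_force=60)

```text
clock: 13.8
position: [0.5509, -0.137, 0.0564]
ee_rot: [-2.618, -1.732, -0.027]
force: [-1.1, -0.3, -3.4]
width: 0.869
gripper_force: 60.0
```

Run:
```python
from ov import *
st(); o=observe(); print(o['ft_torque']); snap('side','side7')
z=o['position'][2]*1e3-17.5
M['car']=[[(a,b,c+z) for a,b,c in pl] for pl in M['car']]
cv2.imwrite('pics/ov4.png',draw('side7','car',(.583,-.0662,1.165),(265,215,100,105),5))
```

```text
t13.80 pos [ 550.9 -137.    56.4] yYaw -0.402 z [ 0.013  0.011 -1.   ] F [-1.1 -0.3 -3.4] w 0.869 g 60.0 q [ 0.41  0.56 -0.35  1.88  0.26  0.73 -0.48]
[-0.24874623  0.0982741  -0.00099926]
```

View pics/ov4.png

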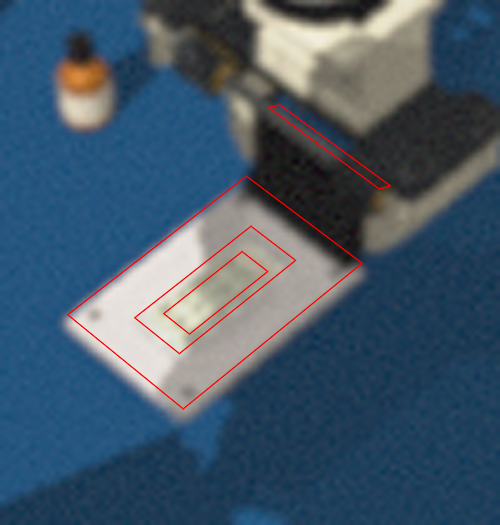

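The carrier hangs level, its front corner at crop (183,417) against a predicted (183,408), which is within the side camera's usual bias. The slide is in its nest. I'll refine the guide lines numerically from the top image.

Run:
```python
from h import *
g=cv2.GaussianBlur(cv2.imread('pics/top1.png',0),(0,0),.5).astype(np.float32)
h=np.array([.606,.269]);ya=.871;X=np.array([np.cos(ya),np.sin(ya)]);Y=np.array([-X[1],X[0]])
def prof(fx,fy,z):
    m=np.array([proj('top1',(*(h+X*a/1e3+Y*b/1e3),z)) for a,b in zip(fx,fy)],np.float32)
    return cv2.remap(g,m[:,0],m[:,1],cv2.INTER_CUBIC) if 0 else np.array([cv2.getRectSubPix(g,(1,1),(float(u),float(v)))[0,0] for u,v in m])
t=np.arange(-62,-30,.5)
for x in range(-20,61,10):
    p=prof(0*t+x,t,.171); i=np.argmin(np.diff(p)); print(x,'-y inner',t[i]+.25,'outer',t[np.argmax(np.diff(p))]+.25, int(p.max()))
t=np.arange(35,62,.5)
for x in range(-55,21,5):
    p=prof(0*t+x,t,.165); i=np.argmax(np.diff(p)); print(x,'+y base',t[i]+.25,int(p.max()),int(np.diff(p).max()))
t=np.arange(-80,-45,.5)
for y in range(-70,71,14):
    p=prof(t,0*t+y,.165); i=np.argmax(abs(np.diff(p))); print(y,'stage edge x',t[i]+.25,int(abs(np.diff(p)).max()))
```

```text
-20 -y inner -43.25 outer -51.25 254
-10 -y inner -43.75 outer -51.25 250
0 -y inner -43.75 outer -51.75 254
10 -y inner -44.25 outer -51.75 253
20 -y inner -44.75 outer -52.25 254
30 -y inner -44.75 outer -52.75 254
40 -y inner -44.75 outer -52.75 254
50 -y inner -45.25 outer -52.75 240
60 -y inner -45.75 outer -53.25 254
-55 +y base 54.25 118 14
-50 +y base 52.75 182 17
-45 +y base 51.75 177 17
-40 +y base 50.25 178 16
-35 +y base 48.75 194 20
-30 +y base 48.25 237 28
-25 +y base 46.75 253 29
-20 +y base 45.25 254 30
-15 +y base 45.25 254 31
-10 +y base 44.75 221 27
-5 +y base 44.75 246 24
0 +y base 46.75 245 19
5 +y base 48.75 140 3
10 +y base 49.25 77 7
15 +y base 35.25 118 5
20 +y base 51.75 105 3
-70 stage edge x -65.75 23
-56 stage edge x -64.75 25
-42 stage edge x -65.25 22
-28 stage edge x -75.75 21
-14 stage edge x -79.75 22
0 stage edge x -76.75 20
14 stage edge x -63.25 34
28 stage edge x -63.25 23
42 stage edge x -64.25 20
56 stage edge x -64.25 22
70 stage edge x -64.75 17
```

>>> drive_tool(steps=[[0.5, 0, 0, 6, 0], [0.5, 0, 0, 12, 0], [0.5, 0, 0, 18, 0], [0.5, 0, 0, 20, 0], [0.5, 0, 0, 20, 0], [0.5, 0, 0, 20, 0], [0.5, 0, 0, 20, 0], [0.5, 0, 0, 20, 0], [0.5, 0, 0, 14, 0], [0.5, 0, 0, 8, 0], [0.5, 0, 0, 0, 0]])

```text
clock: 14.77
position: [0.552, -0.1369, 0.2168]
ee_rot: [2.619, 1.733, 0.03]
force: [0.3, -1.1, -2.1]
width: 0.863
gripper_force: 60.0
```

>>> drive_tool(steps=[[0.5, -2, 5, 0, -0.01], [0.5, -4, 10, 0, -0.015], [0.5, -7, 16, 0, -0.025], [0.5, -7, 17, 0, -0.025], [0.5, -7, 17, 0, -0.025], [0.5, -7, 17, 0, -0.025], [0.5, -7, 17, 0, -0.025], [0.5, -7, 17, 0, -0.025], [0.5, -7, 17, 0, -0.025], [0.5, -7, 17, 0, -0.025], [0.5, -7, 17, 0, -0.025], [0.5, -7, 17, 0, -0.025], [0.5, -7, 17, 0, -0.02], [0.5, -7, 17, 0, -0.018], [0.5, -6, 15, 0, -0.015], [0.5, -5, 12, 0, 0], [0.5, -3, 8, 0, 0], [0.5, 0, 0, 0, 0], [0.5, 0, 0, 0, 0]])

```text
clock: 16.35
position: [0.4465, 0.116, 0.2138]
ee_rot: [2.867, 1.283, 0.025]
force: [-0.1, 0.1, -2.7]
width: 0.861
gripper_force: 60.0
```

Run:
```python
from h import *
st(); print(observe()['ft_torque'])
```

```text
t16.35 pos [446.5 116.  213.8] yYaw -0.729 z [ 0.015  0.006 -1.   ] F [-0.1  0.1 -2.7] w 0.861 g 60.0 q [ 0.05  0.22 -0.49  1.95  0.12  0.98 -1.23]
[-0.21223668  0.05119565  0.01824332]
```

>>> drive_tool(steps=[[0.5, 6, -4, 0, 0], [0.5, 10, 2, 0, 0], [0.5, 12, 10, -2, 0], [0.5, 10, 10, -4, 0], [0.5, 5.5, 6, -4, 0], [0.5, 0, 0, 0, 0], [0.5, 0, 0, 0, 0], [0.5, 0, 0, 0, 0]])

```text
clock: 17.02
position: [0.4899, 0.1398, 0.2041]
ee_rot: [2.867, 1.283, 0.025]
force: [-1.1, -0.1, -1.7]
width: 0.869
gripper_force: 60.0
```

```bash
cat > prof.py <<'E'
from h import *
h=np.array([.6058,.2692]);ya=.841;X=np.array([np.cos(ya),np.sin(ya)]);Y=np.array([-X[1],X[0]])
def load(f):
    global g,F; F=f; g=cv2.GaussianBlur(cv2.imread('pics/'+f+'.png',0),(0,0),.5)
def prof(fx,fy,z):
    return np.array([cv2.getRectSubPix(g,(1,1),tuple(map(float,proj(F,(*(h+X*a/1e3+Y*b/1e3),z)))))[0,0] for a,b in zip(fx,fy)]).astype(float)
def mic():
    p=observe()['position']; d=p[:2]-h; print('mic TCP',np.round([d@X*1e3,d@Y*1e3,p[2]*1e3-165],1))
E
python3 - <<'E'
import prof as P; from prof import *
st(); mic(); snap('top','top8'); P.load('top8'); snap('side','side8')
o=observe()['position']; zt=o[2]-.0175+.007; d=o[:2]-h; xo=d@X*1e3+77.5; print('xo',xo,'ztop',zt)
t=np.arange(-60,60,1.)
for a in (-30,0,20,50): print(a,' '.join('%d'%v for v in prof(0*t+xo+a,t,zt)))
t=np.arange(xo+45,xo+85,1.)
for b in (-38,-30,30,38): print('front',b,' '.join('%d'%v for v in prof(t,0*t+b,zt)))
E
```

```text
t17.02 pos [489.9 139.8 204.1] yYaw -0.730 z [ 0.015  0.006 -1.   ] F [-1.1 -0.1 -1.7] w 0.869 g 60.0 q [-0.    0.31 -0.48  1.86  0.17  1.   -1.28]
mic TCP [-173.7    0.    39.1]
xo -96.179884908351 ztop 0.19395583536108413
-30 56 55 54 53 52 51 51 51 51 50 51 51 51 50 49 49 50 50 50 50 50 50 49 48 48 56 82 127 177 214 228 229 228 228 228 229 229 229 228 227 226 223 215 208 210 225 238 230 202 139 79 50 56 69 92 115 135 155 167 158 145 114 80 64 61 60 69 78 78 77 73 66 60 58 55 54 53 52 53 54 54 55 55 55 56 56 56 56 56 57 57 57 57 58 58 57 57 58 59 59 58 58 59 59 59 58 59 59 59 60 60 59 59 60 61 61 61 62 62 63
0 130 179 212 225 231 229 228 227 227 227 227 229 227 225 217 209 207 216 227 231 232 232 230 229 227 227 227 227 228 227 226 227 227 228 228 229 228 228 228 227 224 213 193 169 153 139 113 85 73 71 70 64 55 50 47 48 48 49 49 49 49 49 49 49 49 50 49 50 50 50 50 50 50 51 51 52 51 50 51 51 51 52 51 51 52 53 52 52 53 54 53 54 54 54 55 55 55 55 54 55 55 56 55 55 55 54 52 50 50 49 49 50 50 49 50 49 49 49 49 49
20 127 125 126 134 140 141 139 130 126 118 107 100 99 96 121 146 180 213 
[... 611 characters left out ...]
8 48 48 47 44 40 36 34 32 34 37 47 58 64 66 61 48 37 34 33 34 34 34 34 34 35 37 40 44 47 50 52 52 53 56 59 63 66 67 66 62 57 51 47 48 48 48 49
front -38 227 226 221 205 170 128 127 129 154 187 213 230 245 253 254 255 253 248 221 163 94 56 37 35 38 41 41 41 41 41 41 41 41 41 42 42 42 42 42 42
front -30 226 227 226 226 226 226 225 225 225 225 224 223 224 226 227 228 226 204 166 116 73 42 37 38 39 40 41 41 40 40 41 42 42 41 41 41 41 41 42 43
front 30 34 34 35 35 33 34 34 34 34 34 34 33 33 34 34 33 32 33 34 34 34 33 33 33 33 32 32 33 34 35 35 35 35 35 36 35 34 35 36 37
front 38 43 42 40 39 38 37 37 37 37 36 36 36 37 37 36 36 36 37 37 37 37 37 37 37 37 37 36 35 35 36 37 40 44 48 51 54 60 67 71 67
```

>>> drive_tool(steps=[[0.5, 0, 0, -6, 0], [0.5, 0, 0, -6, 0], [0.5, 0, 0, -4, 0], [0.5, 0, 0, -2, 0], [0.5, 0, 0, -1, 0], [0.5, 0, 0, 0, 0]])

```text
clock: 17.62
position: [0.4903, 0.14, 0.1851]
ee_rot: [2.867, 1.282, 0.026]
force: [-0.5, -0.2, -2.2]
width: 0.863
gripper_force: 60.0
```

Run:
```python
from prof import *
st(); mic(); print(observe()['ft_torque'])
```

```text
t17.62 pos [490.3 140.  185.1] yYaw -0.730 z [ 0.015  0.006 -1.   ] F [-0.5 -0.2 -2.2] w 0.863 g 60.0 q [-0.01  0.33 -0.47  1.89  0.18  0.95 -1.29]
mic TCP [-1.733e+02 -1.000e-01  2.010e+01]
[-0.14414055  0.12852717  0.02173442]
```

>>> drive_tool(steps=[[0.5, 2, 2.2, 0, 0], [0.5, 4, 4.5, 0, 0], [0.5, 4, 4.5, 0, 0], [0.5, 4, 4.5, 0, 0], [0.5, 2, 2.2, 0, 0], [0.5, 0, 0, 0, 0]])

```text
clock: 18.12
position: [0.5071, 0.159, 0.1854]
ee_rot: [2.867, 1.284, 0.028]
force: [-0.1, 0.1, -2.3]
width: 0.862
gripper_force: 60.0
```

Run:
```python
from prof import *
st(); mic(); print(observe()['ft_torque'])
```

```text
t18.12 pos [507.1 159.  185.4] yYaw -0.729 z [ 0.016  0.007 -1.   ] F [-0.1  0.1 -2.3] w 0.862 g 60.0 q [-0.04  0.36 -0.47  1.84  0.2   0.97 -1.32]
mic TCP [-1.479e+02  1.000e-01  2.040e+01]
[-0.15984767  0.13027756 -0.01275986]
```

Free of contact, with the front now at x = −6 mm. Advancing to xo ≈ −35 (TCP −112).

>>> drive_tool(steps=[[0.5, 2, 2.2, 0, 0], [0.5, 4, 4.5, 0, 0], [0.5, 4, 4.5, 0, 0], [0.5, 4, 4.5, 0, 0], [0.5, 4, 4.5, 0, 0], [0.5, 4, 4.5, 0, 0], [0.5, 2, 2.2, 0, 0], [0.5, 0, 0, 0, 0], [0.5, 0, 0, 0, 0]])

```text
clock: 18.87
position: [0.5304, 0.185, 0.1853]
ee_rot: [2.867, 1.283, 0.026]
force: [0.1, 0.0, -2.3]
width: 0.866
gripper_force: 60.0
```

Run:
```python
from prof import *
st(); mic(); print(observe()['ft_torque'])
```

```text
t18.87 pos [530.4 185.  185.3] yYaw -0.729 z [ 0.016  0.006 -1.   ] F [ 0.1  0.  -2.3] w 0.866 g 60.0 q [-0.09  0.41 -0.46  1.77  0.21  1.   -1.36]
mic TCP [-113.     0.    20.3]
[-0.13382063  0.05767717  0.02543729]
```

>>> drive_tool(steps=[[0.5, 0, 0, -1, 0], [0.5, 0, 0, -1, 0], [0.5, 0, 0, -0.7, 0], [0.5, 0, 0, 0, 0]])

```text
clock: 19.2
position: [0.5304, 0.1846, 0.1827]
ee_rot: [2.867, 1.282, 0.027]
force: [-0.9, -0.6, -0.8]
width: 0.865
gripper_force: 60.0
```

Run:
```python
from prof import *
st(); mic(); print(observe()['ft_torque'])
```

```text
t19.20 pos [530.4 184.6 182.7] yYaw -0.730 z [ 0.016  0.006 -1.   ] F [-0.9 -0.6 -0.8] w 0.865 g 60.0 q [-0.09  0.41 -0.46  1.77  0.22  0.99 -1.36]
mic TCP [-113.3   -0.2   17.7]
[-0.15995045 -0.00596012  0.00725778]
```

>>> drive_tool(steps=[[0.5, 0, 0, -0.7, 0], [0.5, 0, 0, 0, 0], [0.5, 0, 0, 0, 0]])

```text
clock: 19.45
position: [0.5306, 0.1848, 0.1824]
ee_rot: [2.867, 1.282, 0.027]
force: [-1.6, -2.3, 3.4]
width: 0.868
gripper_force: 60.0
```

Run:
```python
from prof import *
st(); mic(); print(observe()['ft_torque'])
```

```text
t19.45 pos [530.6 184.8 182.4] yYaw -0.730 z [ 0.016  0.006 -1.   ] F [-1.6 -2.3  3.4] w 0.868 g 60.0 q [-0.09  0.41 -0.46  1.77  0.22  0.99 -1.36]
mic TCP [-113.1   -0.2   17.4]
[-0.49770142  0.23916345 -0.0876824 ]
```

The carrier rests on the stage between the guides. Releasing and backing straight out.

>>> drive_tool(steps=[[0.1, 0, 0, 0, 0], [0, 0, 0, 0, 0], [0, 0, 0, 0, 0], [0, 0, 0, 0, 0]], grip_force=20)

```text
clock: 19.78
position: [0.5306, 0.185, 0.1819]
ee_rot: [2.867, 1.282, 0.027]
force: [-0.3, 1.3, 1.3]
width: 0.995
gripper_force: 0.0
```

Run:
```python
from prof import *
st(); mic(); print(observe()['ft_torque'])
```

```text
t19.78 pos [530.6 185.  181.9] yYaw -0.730 z [ 0.016  0.007 -1.   ] F [-0.3  1.3  1.3] w 0.995 g 0.0 q [-0.09  0.41 -0.46  1.77  0.22  0.99 -1.36]
mic TCP [-112.9   -0.    16.9]
[-0.04933542  0.00837646  0.01216228]
```

>>> drive_tool(steps=[[0, -3, -3.3, 0, 0], [0, -6, -6.7, 0, 0], [0, -8, -9, 0, 0], [0, -8, -9, 0, 0], [0, -8, -9, 0, 0], [0, -8, -9, 0, 0], [0, -4, -4.5, 0, 0], [0, 0, 0, 0, 0], [0, 0, 0, 0, 0]])

```text
clock: 20.53
position: [0.4856, 0.1341, 0.1823]
ee_rot: [2.867, 1.281, 0.028]
force: [0.2, 0.2, -0.2]
width: 0.999
gripper_force: 0.0
```

Run:
```python
import prof as P; from prof import *
st(); mic(); snap('top','top9'); P.load('top9'); snap('side','side9')
xo=-35.5
t=np.arange(-60,60,2.)
for a in (-50,-30,0,30,50): print(a,' '.join('%d'%v for v in prof(0*t+xo+a,t,.172)))
t=np.arange(10,60,1.)
for b in (-38,-30,-20,0): print('front',b,' '.join('%d'%v for v in prof(t,0*t+b,.172)))
```

```text
t20.53 pos [485.6 134.1 182.3] yYaw -0.730 z [ 0.017  0.006 -1.   ] F [ 0.2  0.2 -0.2] w 0.999 g 0.0 q [ 0.    0.32 -0.48  1.91  0.18  0.94 -1.29]
mic TCP [-180.9   -0.5   17.3]
-50 214 214 214 215 215 215 214 206 198 210 200 154 113 157 207 218 217 216 217 217 218 213 177 99 63 50 48 47 46 47 46 44 44 45 46 47 47 48 47 46 45 44 44 44 45 47 45 47 48 51 52 50 45 45 45 46 45 45 45 46
-30 67 61 61 60 66 61 51 71 161 212 220 218 214 213 216 214 215 217 218 216 212 197 198 225 231 243 234 139 58 45 47 47 47 47 46 43 38 31 31 40 57 58 41 30 31 32 33 35 41 47 51 56 62 65 57 47 44 45 46 46
0 34 31 71 189 250 254 238 164 221 253 255 255 249 230 223 223 223 222 220 216 208 194 207 226 221 231 230 230 247 243 198 105 39 29 32 31 31 31 31 32 31 31 32 40 56 66 66 51 43 48 50 58 67 75 72 53 46 45 45 45
30 36 34 29 45 152 243 255 254 253 255 255 254 254 254 254 254 254 255 255 254 255 252 242 227 245 249 212 125 44 28 31 32 31 23 16 19 27 33 32 30 31 32 33 33 33 37 40 46 50 56 66 77 85 75 51 45 45 46 45 44
50 36 36 27 46 152 246 255 253 254 255 248 229 219 244 254 255 254 254 254 254 254 254 254 254 255 237 134 39 29 31 31 31 32 32 32 32 32 30 30 33 34 34 35 34 38 44 50 54 64 75 83 76 54 44 45 46 46 45 45 45
front -38 254 255 255 249 237 212 184 157 183 215 244 250 254 255 255 255 253 248 224 168 104 59 38 33 35 37 38 39 39 38 37 38 38 38 38 38 37 37 37 38 38 37 35 29 26 24 21 19 18 19
front -30 254 254 254 254 255 255 254 255 254 254 254 254 254 255 255 255 254 245 220 172 108 56 36 35 37 38 38 38 39 40 39 39 39 40 41 41 40 39 39 40 40 39 38 34 28 22 18 15 16 25
front -20 254 254 254 254 254 254 254 254 254 254 254 254 254 254 254 255 255 252 241 210 141 76 44 37 36 38 39 39 39 40 40 41 41 41 42 42 42 42 41 41 41 41 41 38 33 27 21 17 18 25
front 0 32 31 30 30 31 31 30 31 32 32 31 31 31 31 31 31 32 32 31 31 31 31 31 31 30 31 30 30 31 31 31 32 32 32 32 32 33 33 33 32 33 37 43 46 50 53 53 55 58 62
```

The carrier's front edge is at x ≈ +29 mm on the stage, as planned. Lowering beside it to push with the gripper body, at a height well below the objectives.

>>> drive_tool(steps=[[0.6, 0, 0, -8, 0], [1, 0, 0, -14, 0], [1, 0, 0, -14, 0], [1, 0, 0, -10, 0], [1, 0, 0, -4, 0], [1, 0, 0, 0, 0], [1, 3, 3.4, 0, 0], [1, 4, 4.5, 0, 0], [1, 0, 0, 0, 0], [1, 0, 0, 0, 0]])

```text
clock: 21.47
position: [0.4931, 0.143, 0.1325]
ee_rot: [2.867, 1.283, 0.029]
force: [-0.6, -0.5, 0.6]
width: 0.323
gripper_force: 0.0
```

Run:
```python
from prof import *
st(); mic(); print(observe()['ft_torque'])
```

```text
t21.47 pos [493.1 143.  132.5] yYaw -0.729 z [ 0.017  0.007 -1.   ] F [-0.6 -0.5  0.6] w 0.323 g 0.0 q [-0.03  0.39 -0.45  1.94  0.23  0.84 -1.34]
mic TCP [-1.691e+02 -1.000e-01 -3.250e+01]
[-0.04242652 -0.05086212 -0.05293474]
```

>>> drive_tool(steps=[[1, 2, 2.2, 0, 0], [1, 2, 2.2, 0, 0], [1, 2, 2.2, 0, 0], [1, 2, 2.2, 0, 0], [1, 2, 2.2, 0, 0], [1, 2, 2.2, 0, 0], [1, 2, 2.2, 0, 0], [1, 2, 2.2, 0, 0]])

```text
clock: 22.13
position: [0.5085, 0.16, 0.1319]
ee_rot: [2.867, 1.282, 0.026]
force: [-1.6, -1.3, 1.3]
width: 0.005
gripper_force: 0.8
```

```bash
cat > chk.py <<'E'
import sys, prof as P; from prof import *
st(); mic(); print(observe()['ft_torque']); n=sys.argv[1]; snap('top','t'+n); P.load('t'+n); snap('side','s'+n)
t=np.arange(10,90,1.)
for b in (-38,-30,-20,-10):
    p=prof(t,0*t+b,.172); d=np.diff(p); print('front',b,t[np.argmin(d)]+.5,int(d.min()),' '.join('%d'%v for v in p[::3]))
E
python3 chk.py 10
```

```text
t22.13 pos [508.5 160.  131.9] yYaw -0.730 z [ 0.016  0.006 -1.   ] F [-1.6 -1.3  1.3] w 0.005 g 0.8 q [-0.07  0.42 -0.45  1.9   0.24  0.86 -1.37]
mic TCP [-146.3   -0.3  -33.1]
[-0.19438367  0.11252572 -0.03340575]
front -38 40.5 -68 255 255 255 255 255 247 238 252 255 254 174 37 38 39 36 25 19 29 50 61 40 10 14 13 14 13 13
front -30 40.5 -68 255 254 254 254 255 255 255 254 255 254 175 40 40 42 39 22 18 67 148 238 187 23 11 13 13 14 14
front -20 40.5 -67 255 255 255 255 255 253 253 253 254 252 171 43 40 41 42 30 22 62 115 117 114 86 34 15 14 15 13
front -10 79.5 -2 32 32 31 30 29 31 33 33 33 33 33 33 34 33 35 33 32 34 33 34 34 38 44 41 38 34 36
```

The push works: the front moved 29 → 40.5 mm, straight, with about 2 N. Continuing toward the end stop.

>>> drive_tool(steps=[[1, 2, 2.2, 0, 0], [1, 2, 2.2, 0, 0], [1, 2, 2.2, 0, 0], [1, 2, 2.2, 0, 0], [1, 2, 2.2, 0, 0], [1, 2, 2.2, 0, 0], [1, 0.7, 0.7, 0, 0], [1, 0, 0, 0, 0]])

```text
clock: 22.9
position: [0.5214, 0.1742, 0.132]
ee_rot: [2.867, 1.283, 0.027]
force: [0.4, 0.6, -0.3]
width: 0.002
gripper_force: 0.0
```

```bash
python3 chk.py 11
```

```text
t22.90 pos [521.4 174.2 132. ] yYaw -0.729 z [ 0.016  0.007 -1.   ] F [ 0.4  0.6 -0.3] w 0.002 g 0.0 q [-0.09  0.45 -0.45  1.86  0.25  0.87 -1.38]
mic TCP [-127.    -0.5  -33. ]
[-0.00303298 -0.02997068  0.03526367]
front -38 59.5 -63 255 255 255 255 255 255 255 255 255 255 255 252 227 243 255 255 243 79 46 63 42 13 15 16 14 14 15
front -30 70.5 -65 255 255 255 255 255 255 255 255 255 255 255 255 255 255 255 255 241 105 145 239 188 23 10 15 13 15 16
front -20 59.5 -59 255 255 255 255 255 255 255 255 255 255 255 255 255 255 255 255 241 108 126 128 124 93 35 12 16 17 16
front -10 15.5 -17 112 96 78 39 33 32 29 31 33 32 31 31 30 31 29 28 29 30 33 35 33 33 34 35 34 34 34
```

>>> drive_tool(steps=[[1, 0.7, 0.7, 0, 0], [1, 0.7, 0.7, 0, 0], [1, 0.7, 0.7, 0, 0]])

```text
clock: 23.25
position: [0.5232, 0.1757, 0.132]
ee_rot: [2.867, 1.282, 0.026]
force: [-1.3, -0.6, 1.5]
width: 0.004
gripper_force: 0.8
```

>>> drive_tool(steps=[[1, 0.7, 0.7, 0, 0]])

```text
clock: 23.33
position: [0.5239, 0.1765, 0.132]
ee_rot: [2.867, 1.282, 0.026]
force: [-0.6, -0.6, 0.9]
width: 0.006
gripper_force: 0.8
```

>>> drive_tool(steps=[[1, 0.3, 0.4, 0, 0], [1, 0, 0, 0, 0]])

```text
clock: 23.5
position: [0.5243, 0.1771, 0.132]
ee_rot: [2.867, 1.282, 0.027]
force: [-0.5, -1.6, 1.2]
width: 0.004
gripper_force: 0.5
```

```bash
python3 chk.py 12
```

```text
t23.50 pos [524.3 177.1 132. ] yYaw -0.730 z [ 0.016  0.006 -1.   ] F [-0.5 -1.6  1.2] w 0.004 g 0.5 q [-0.09  0.45 -0.44  1.85  0.25  0.88 -1.39]
mic TCP [-123.    -0.7  -33. ]
[-0.10335022  0.06917238  0.0235369 ]
front -38 63.5 -58 255 255 255 255 255 255 255 255 255 255 255 255 254 233 235 254 255 245 115 57 41 13 15 14 14 14 14
front -30 70.5 -64 255 255 255 255 255 255 255 255 255 255 255 255 255 255 255 255 255 252 203 237 188 22 12 12 13 13 14
front -20 63.5 -43 255 254 255 255 255 255 255 255 255 255 255 255 255 255 255 255 255 251 182 126 123 85 30 20 21 19 17
front -10 10.5 -31 170 104 78 83 61 40 35 31 30 30 33 32 32 30 32 29 27 24 26 27 31 35 35 35 35 34 35
```

Still no stop reaction. Continuing in 1 mm steps until the force rises.

>>> drive_tool(steps=[[1, 0.7, 0.7, 0, 0], [1, 0, 0, 0, 0]])

```text
clock: 23.77
position: [0.525, 0.1778, 0.132]
ee_rot: [2.867, 1.282, 0.027]
force: [0.3, -1.6, 1.6]
width: 0.009
gripper_force: 0.6
```

>>> drive_tool(steps=[[1, 0.7, 0.7, 0, 0], [1, 0, 0, 0, 0]])

```text
clock: 23.93
position: [0.5258, 0.1785, 0.132]
ee_rot: [2.867, 1.282, 0.027]
force: [-1.4, -1.0, 0.7]
width: 0.007
gripper_force: 0.6
```

>>> drive_tool(steps=[[1, 0.7, 0.7, 0, 0], [1, 0, 0, 0, 0]])

```text
clock: 24.1
position: [0.5265, 0.1792, 0.132]
ee_rot: [2.867, 1.282, 0.027]
force: [-0.3, -1.1, 0.6]
width: 0.006
gripper_force: 0.6
```

```bash
python3 chk.py 13
```

```text
t24.10 pos [526.5 179.2 132. ] yYaw -0.730 z [ 0.016  0.006 -1.   ] F [-0.3 -1.1  0.6] w 0.006 g 0.6 q [-0.1   0.46 -0.44  1.84  0.25  0.88 -1.39]
mic TCP [-119.9   -0.9  -33. ]
[-0.12241709  0.06610641  0.02658044]
front -38 67.5 -63 255 255 255 255 255 255 255 255 255 255 255 255 255 254 230 231 253 255 252 149 39 7 13 17 15 13 14
front -30 70.5 -65 255 255 255 255 255 255 255 255 255 255 255 255 255 255 255 255 255 255 255 254 188 21 13 12 13 15 15
front -20 65.5 -40 255 254 255 255 255 255 255 255 255 255 255 255 255 255 255 255 255 255 243 151 121 90 34 19 21 24 22
front -10 14.5 -42 217 231 137 90 74 64 47 37 31 30 30 31 32 33 33 31 30 26 25 26 25 28 32 33 34 35 34
```

>>> drive_tool(steps=[[1, 0.7, 0.7, 0, 0], [1, 0, 0, 0, 0]])

```text
clock: 24.37
position: [0.5268, 0.1795, 0.1319]
ee_rot: [2.867, 1.282, 0.026]
force: [-2.1, -1.9, 1.9]
width: 0.002
gripper_force: 1.6
```

>>> drive_tool(steps=[[1, 0.7, 0.7, 0, 0], [1, 0, 0, 0, 0]])

```text
clock: 24.53
position: [0.5269, 0.1796, 0.1318]
ee_rot: [2.866, 1.282, 0.023]
force: [-5.9, -4.8, 4.8]
width: 0.006
gripper_force: 4.0
```

```bash
python3 chk.py 14
```

```text
t24.53 pos [526.9 179.6 131.8] yYaw -0.730 z [ 0.014  0.005 -1.   ] F [-5.9 -4.8  4.8] w 0.006 g 4.0 q [-0.1   0.46 -0.44  1.84  0.25  0.88 -1.39]
mic TCP [-119.4   -0.9  -33.2]
[-0.66208583  0.7682584   0.0754205 ]
front -38 67.5 -63 255 255 255 255 255 255 255 255 255 255 255 255 255 255 240 229 252 255 252 150 39 10 13 11 13 14 14
front -30 70.5 -65 255 255 255 255 255 255 255 255 255 255 255 255 255 255 255 255 255 255 255 253 188 21 10 15 15 14 16
front -20 65.5 -41 255 254 255 255 255 255 255 255 255 255 255 255 255 255 255 255 255 255 243 152 122 85 29 18 22 27 26
front -10 14.5 -32 163 211 143 112 76 70 50 38 30 30 31 31 32 33 33 33 31 25 26 25 25 25 28 34 34 33 34
```

The end stop is reached: the force rises to about 8 N and motion stops. Backing away and clearing the view.

>>> drive_tool(steps=[[1, -2, -2.2, 0, 0], [1, -5, -5.5, 0, 0], [1, -8, -9, 0, 0], [1, -10, -11, 0, 0], [1, -12, -13, 0, 0], [1, -12, -13, 5, 0], [1, -12, -20, 20, 0], [1, -5, -30, 30, 0], [1, 0, -35, 20, 0], [1, 0, -35, 10, 0], [1, 0, -38, 0, 0], [1, 0, -38, 0, 0], [1, 0, -38, 0, 0], [1, 0, -30, 0, 0], [1, 0, 0, 0, 0], [1, 0, 0, 0, 0]])

```text
clock: 25.97
position: [0.4609, -0.1386, 0.216]
ee_rot: [2.87, 1.276, 0.026]
force: [-0.0, 0.9, 1.3]
width: 0.009
gripper_force: 0.0
```

```bash
python3 chk.py 15
python3 - <<'E'
import prof as P; from prof import *
P.load('t15'); xo=2.5
t=np.arange(-62,62,2.)
for x in (-55,-45,-30,-20,0,20): print(x,' '.join('%d'%v for v in prof(0*t+x,t,.172)))
t=np.arange(-75,-50,1.)
for b in (-35,0,20,35): print('rear',b,' '.join('%d'%v for v in prof(t,0*t+b,.172)))
# bystanders unmoved?
for n,x,y,w,hh in [('side',372,190,25,25),('side',310,205,35,25),('side',275,222,14,20),('side',404,200,22,28),('side',370,275,25,20),('side',340,176,20,20),('side',292,168,36,40)]:
    a=cv2.imread(f'pics/{n}1.png')[y:y+hh,x:x+w]; b=cv2.imread(f'pics/s15.png')[y-8:y+hh+8,x-8:x+w+8]
    r=cv2.matchTemplate(b,a,cv2.TM_CCOEFF_NORMED); _,m,_,l=cv2.minMaxLoc(r); print(n,x,y,np.array(l)-8,round(m,3))
E
```

```text
t25.97 pos [ 460.9 -138.6  216. ] yYaw -0.734 z [ 0.016  0.006 -1.   ] F [-0.   0.9  1.3] w 0.009 g 0.0 q [ 0.48  0.23 -0.35  1.91  0.08  1.   -0.64]
mic TCP [-400.5 -163.8   51. ]
[ 0.00755292 -0.02009833  0.01757007]
front -38 67.5 -59 252 252 252 252 253 253 252 253 253 253 253 252 251 253 224 207 246 253 247 131 32 8 10 11 9 8 9
front -30 70.5 -64 252 251 251 251 251 251 251 251 251 251 251 251 251 252 253 252 252 252 249 245 169 18 8 12 9 11 11
front -20 65.5 -43 253 252 253 254 253 252 252 252 252 252 252 252 252 252 251 251 251 253 234 130 106 82 34 10 9 8 8
front -10 63.5 -28 237 243 243 231 226 230 241 235 241 247 238 205 208 210 210 215 215 204 143 124 127 130 132 134 133 115 74
-55 25 57 162 247 255 222 102 25 30 105 167 117 61 39 37 42 49 50 50 47 41 47 49 49 48 51 67 73 74 72 68 66 70 72 77 84 83 86 88 88 87 82 82 85 86 85 81 74 56 63 82 95 86 25 14 41 103 167 182 164 92 27
-45 29 26 64 174 250 255 226 109 51 148 240 217 190 182 191 194 194 193 193 193 193 193 193 192 193 210 243 251 251 251 252 251 252 252 252 252 252 252 252 252 252 252 252 252 252 252 253 251 251 251 
[... 833 characters left out ...]
251 252 252 252 253 243 195 187 202 228 220 192 191 191 204 195 137 118 119 135 172 178 220 247 240 195 150 76 46 44 45 46 47 48 50 51 51 51 51 52 53 51 50 50 50
rear -35 116 85 56 27 19 14 14 19 25 30 33 35 34 33 31 28 24 19 18 22 37 59 80 89 91
rear 0 32 19 11 12 14 15 20 26 33 40 44 44 43 42 39 34 26 17 17 35 66 129 193 239 249
rear 20 191 192 193 192 188 178 144 104 69 51 42 42 42 42 39 34 26 19 20 44 82 144 204 244 251
rear 35 191 192 193 194 190 177 145 106 70 50 43 43 44 43 40 34 27 20 18 30 55 94 126 147 152
side 372 190 [-8 -7] 0.331
side 310 205 [0 0] 0.999
side 275 222 [0 0] 0.998
side 404 200 [0 0] 0.834
side 370 275 [0 0] 0.999
side 340 176 [-8  0] 0.387
side 292 168 [0 0] 0.996
```

The carrier is against the stop with no dark gap, lying between the guides, and did not shift when I backed off. Every bystander in clear view is unmoved. Handing in.

```bash
python3 -c "
from cell import arm
print(arm.sign_off())"
```

```text
the job is handed in; nothing more can be done
None
```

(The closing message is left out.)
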